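# Turn the ready rack's status flag to green

## Task

The test-tube rack that is full, with a stoppered tube in all six places, is ready: with the fingertips, gently turn over the hinged status flag standing in front of that rack (on the robot's side of it), from red to green, so that it goes right over its pivot and lies flat with its green face up. Only push it: do not lift or carry its stand, tip it or shove it out of place, and leave the other flag and everything else on the bench alone.

Things in the scene. Friction and masses are not known exactly. Their poses are not given: they have to be found in the camera images.
- rack_a: The full rack: wooden test-tube rack 70 x 230 x 85 mm with six glass tubes with blue stoppers (tops 148 mm above the bench), a row along its y axis; fixed. Stand a stands 160 to 180 mm from it, on its -x side. Origin: centre of its underside.
- rack_b: The other rack, same wooden rack with only two such tubes and four empty places; fixed. Stand b stands 160 to 180 mm from it, on its -x side. Origin: centre of its underside.
- stand_a: Loose status stand a (in front of the full rack), about 1.2 kg: steel base 100 x 170 x 10 mm, two wooden uprights (at x = +-42 mm, 95 mm high, 76 mm between them, each with a rest bar 110 mm long just below flag level) carrying a hinge pin 85 mm up. It slides or tips if shoved hard. Origin: centre of its underside. x axis along the hinge pin, y axis towards the side where the flag lies when red shows, z up.
- stand_b: Loose status stand b (in front of the rack with two tubes), about 1.2 kg: steel base 100 x 170 x 10 mm, two wooden uprights (at x = +-42 mm, 95 mm high, 76 mm between them, each with a rest bar 110 mm long just below flag level) carrying a hinge pin 85 mm up. It slides or tips if shoved hard. Origin: centre of its underside. x axis along the hinge pin, y axis towards the side where the flag lies when red shows, z up.
- flag_a (a joint): Angle (rad) of the flag of stand a. 0: level on the stand's +y side, red face up; pi/2: upright; 3.14: level on the stand's -y side, green face up (end stop). Starts at 0 to 0.08. The hinge is stiff (about 0.05 N m of friction): the flag stays at any angle where it is left and must be pushed all the way down to lie flat.
- flag_b (a joint): Angle (rad) of the flag of stand b. 0: level on the stand's +y side, red face up; pi/2: upright; 3.14: level on the stand's -y side, green face up (end stop). Starts at 0 to 0.08. The hinge is stiff (about 0.05 N m of friction): the flag stays at any angle where it is left and must be pushed all the way down to lie flat.
- stand_a_pivot (a point): Centre of the hinge pin of stand a, 85 mm above the bench; axes as the stand's.
- flag_a_tab (a point): Top end of the yellow thumb tab of flag a, 55 mm from the pin: a tab 26 mm wide (along the pin), 6 mm thick, rigidly at right angles to the flag plate. It points up when the flag angle is 0, to the stand's -y at pi/2, down at 3.14. Pushing its top towards the stand's -y raises the flag. Flag b has the same.
- flag_a_edge (a point): Middle of the free edge of flag a, 80 mm from the hinge pin; moves with the flag. The flag is a flat plate of slippery plastic 60 mm wide along the pin, reaching from 5 to 80 mm from the pin, 7 mm thick, one face red with a white bar, the other green with a white disc. Flag b is the same.
- beaker: Glass beaker, 56 mm across, 75 mm tall, between the two racks; origin: centre of its underside.
- reagent: Amber bottle, 52 mm across, 110 mm tall, on the right; origin: centre of its underside.
- dropper: Amber dropper bottle, 56 mm across, 115 mm tall, on the right; origin: centre of its underside.
- mortar: White bowl, 110 mm across, 55 mm tall, on the left; origin: centre of its underside.
- jar: White jar with red cap, 60 mm across, 70 mm tall, on the left; origin: centre of its underside.
Not all that is in view belongs to the job. What is shaped like the stand_a but pink is not meant. What is shaped like the stand_b but pink is not meant.

How it is judged (in metres and radians):
At the end, for the whole second after the job is handed in: The flag in front of the full rack lies flat, green face up, within 0.12 rad (7 degrees) of its end stop and at rest; its stand is upright on the bench within 40 mm of where it was; the other flag is still within 0.2 rad of flat, red face up (value of joint flag_a above 3.02 rad and velocity of joint flag_a between -0.05 and 0.05 rad/s and value of joint flag_b below 0.2 rad and angle between stand_a's own z axis and vertical below 0.03 rad and linear speed of stand_a below 0.02 m/s and distance of stand_a from where it was at the start of the episode below 0.04 m); the robot touches nothing.
It fails at once if the flag's stand is lifted off the bench (10 mm), tipped more than 0.2 rad or shoved more than 40 mm (height (world z) of stand_a above 0.01 m or angle between stand_a's own z axis and vertical above 0.2 rad or distance of stand_a from where it was at the start of the episode above 0.04 m).
It fails at once if the fingers push the flag or its stand with more than 40 N (contact force between the arm and stand_a above 40 N).
It fails at once if the other flag is turned by more than 0.2 rad or its stand moved more than 20 mm (value of joint flag_b above 0.2 rad or distance of stand_b from where it was at the start of the episode above 0.02 m).
It fails at once if a bottle, jar, bowl or beaker is moved more than 20 mm (distance of any of beaker, reagent, mortar, jar, dropper from where it was at the start of the episode above 0.02 m).
It fails at once if the robot knocks a rack (more than 5 N) (contact force between the arm and rack_a above 5 N or contact force between the arm and rack_b above 5 N).
It also fails if it takes over 58 s, if anything falls off the work surface, if the arm or the gripper's body presses on something with over 40 N, if the wrist force passes 120 N, or if a joint passes its speed limit or range.

## Robot

A 6-joint arm with a two-finger parallel gripper is mounted at the origin on the work surface. World frame = base frame: x ahead of the robot, y to its left, z up, the work surface at z = 0. Lengths are in m, angles in degrees, forces in N, time in s.
With the tool pointing down it reaches from about 0.4 to 0.825 m from the base axis. Payload 7 kg.
Tool frame: the origin (TCP) lies midway between the tips of the shut fingers; the grasp point (between the pads) lies 19 mm behind it; z points along the fingers, y is the direction in which the jaws open and shut (so a half turn about z gives the same grasp; the last joint's range is limited). The gripper opens to 88 mm and grips with 3 to 60 N. Pads are 19 mm wide; open, the fingers measure 130 mm over their backs; the gripper's body (78 mm by 193 mm) begins 47 mm behind the grasp point.
Start: joints at [85.778, 20.546, 0.682, 0, -70.136, -16.507], TCP at [0.239, 0.631, 0.227] pointing down, gripper open.
Joint ranges: [-176.03, 176.03], [-82.01, 121.73], [-58.28, 71.71], [-173.87, 95.51], [-174.79, -0.11], [-173.66, 173.66]. Speed limits (degrees/s): [136.94, 136.94, 172.46, 180, 180, 180].

## Interface

Orientations are given as a 3x3 rotation matrix whose columns are the frame's x, y, z axes.
In Python, from rig import robot gives the robot as it stands. Calls block until the motion is done:
- robot.goto(position, orientation): joint-space move of the TCP to a pose.
- robot.servo_line(position, ori=None, speed=0.15): straight line of the TCP; ori=None keeps the orientation; speed is the mean speed in m/s.
- robot.movej(angles): joint-space move.
- robot.move_gripper(opening): opening from 0.0 (shut) to 1.0 (fully open); the grip force is fixed at half the most; returns when the fingers have stopped.
- robot.dwell(seconds).
- robot.ik(position, orientation): joint angles nearest the present ones, or None.
- robot.grab_frame(name): name is "scene" or "side" or "wrist"; returns (picture, depth): 384x512x3 uint8, red, green, blue; 384x512 float32, m along the optical axis (not along the pixel's ray), 0 where there is no reading.
- robot.camera_info(name): a dict with "vfov" (degrees; the focal length in pixels is half the picture's height over the tangent of half this angle, whatever the lens; pixels are square), "cx", "cy" (the principal point, pixels), "view" (4x4, takes a point from world to camera coordinates); the wrist camera has in their place "T_tool_cam" (4x4, takes a point from camera to tool coordinates, whose origin is the TCP and whose axes are the flange's). Camera axes: x right, y down, z forward; pixel columns grow to the right and rows downward; lengths in m; the calibration is good to about 2 mm. A picture is of the moment at which its call begins: read the wrist's pose just before it. camera_info takes no time and is no camera call.
A pose or a line that the arm cannot do raises robot.Unreachable and nothing moves.
- robot.job_done(): hands the job in, once; it reports no verdict.
Readings, each from a call of its own:
- robot.read_t(): time.
- robot.read_qpos(): joint angles.
- robot.read_qvel(): joint speeds.
- robot.read_effort(): joint torques, N m.
- robot.read_position(): TCP position.
- robot.read_tcp_rot(): TCP orientation.
- robot.read_force(): force on the tool from outside, world axes, zero at the start.
- robot.read_ft_torque(): the same for the moment, N m.
- robot.read_grip_width(): opening from 0.0 (shut) to 1.0 (fully open).
Only numpy, scipy, OpenCV 4.12 (cv2) and the standard library are available. Lean on these libraries where they do the work, as an engineer would, in place of code of your own. Each camera call takes 0.05 s, during which the arm holds its last target.

## Working session

There is one attempt and no reset: what is moved stays moved. The work goes in short steps, each a Python script; the robot and the scene stay as the last script left them, time stands still between calls to the robot, and variables do not carry over. Pictures are saved under pics/ and viewed, and the job is handed in when it is done.

```bash
mkdir -p pics; cat > h.py <<'E'
from rig import robot
import numpy as np, cv2
def save(n,fn):
    p,d=robot.grab_frame(n); np.savez('pics/'+fn+'.npz',p=p,d=d)
    cv2.imwrite('pics/'+fn+'.png',cv2.resize(p[:,:,::-1],(768,576),interpolation=cv2.INTER_CUBIC)); return p,d
def cam(n):
    c=robot.camera_info(n); f=192/np.tan(np.radians(c['vfov']/2)); return f,c['cx'],c['cy'],np.array(c['view']) if 'view' in c else None,c
def cloud(n,d):
    f,cx,cy,V,c=cam(n); v,u=np.mgrid[:384,:512]
    P=np.stack([(u-cx)/f*d,(v-cy)/f*d,d,np.ones_like(d)],-1)
    if V is None:raise ValueError
    return (P@np.linalg.inv(V).T)[...,:3]
E
python3 - <<'E'
from h import *
for n in('scene','side','wrist'): save(n,n+'0')
print(robot.camera_info('scene'),robot.camera_info('side'),robot.read_t())
print(robot.camera_info('wrist'),robot.read_tcp_rot())
E
```

```text
{'vfov': 45.94056822489663, 'cx': 258.50441347871555, 'cy': 194.1941736450184, 'view': array([[-0.44265727,  0.89649931,  0.01853423,  0.23600617],
       [ 0.63896264,  0.32986229, -0.69492274, -0.27436761],
       [-0.6291115 , -0.29576992, -0.71884551,  1.98281265],
       [ 0.        ,  0.        ,  0.        ,  1.        ]])} {'vfov': 52.36745032559265, 'cx': 260.3723835629315, 'cy': 189.5671975120361, 'view': array([[ 0.76009548, -0.64958976, -0.0169707 , -0.42300401],
       [-0.39703729, -0.44358845, -0.80348657,  0.30871827],
       [ 0.51440865,  0.61746451, -0.59508094,  1.30297209],
       [ 0.        ,  0.        ,  0.        ,  1.        ]])} 0.15
{'vfov': 63.219618680553594, 'cx': 255.72243376471937, 'cy': 184.70861679379848, 'T_tool_cam': array([[ 3.11565590e-04, -9.50685512e-01, -3.10156349e-01,
         8.39275390e-02],
       [ 9.99999553e-01,  5.73153502e-04, -7.52276329e-04,
        -1.56043934e-04],
       [ 8.92945404e-04, -3.10155976e-01,  9.50685265e-01,
        -1.59279451e-01],
       [ 0.00000000e+00,  0.00000000e+00,  0.00000000e+00,
         1.00000000e+00]])} [[ 9.35226321e-01 -3.54050301e-01 -3.36333637e-04]
 [-3.54050439e-01 -9.35225503e-01 -1.24308492e-03]
 [ 1.25566796e-04  1.28164481e-03 -9.99999171e-01]]
```

View pics/scene0.png

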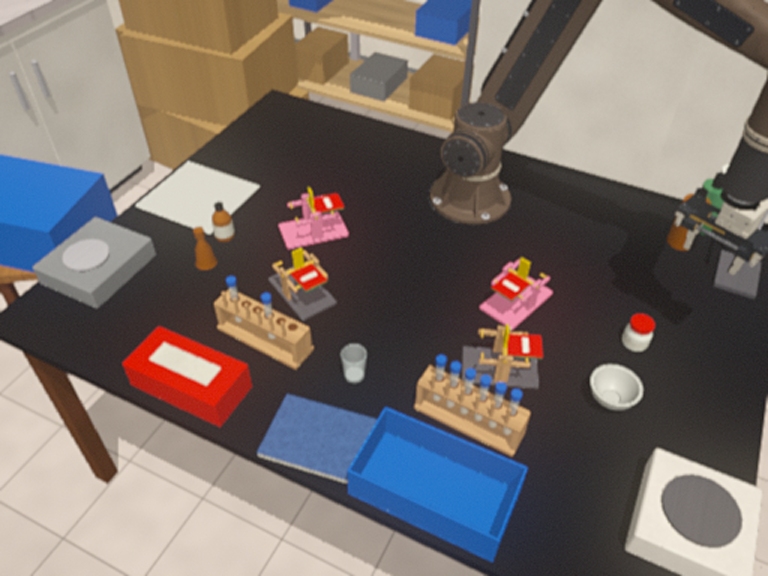

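View pics/side0.png

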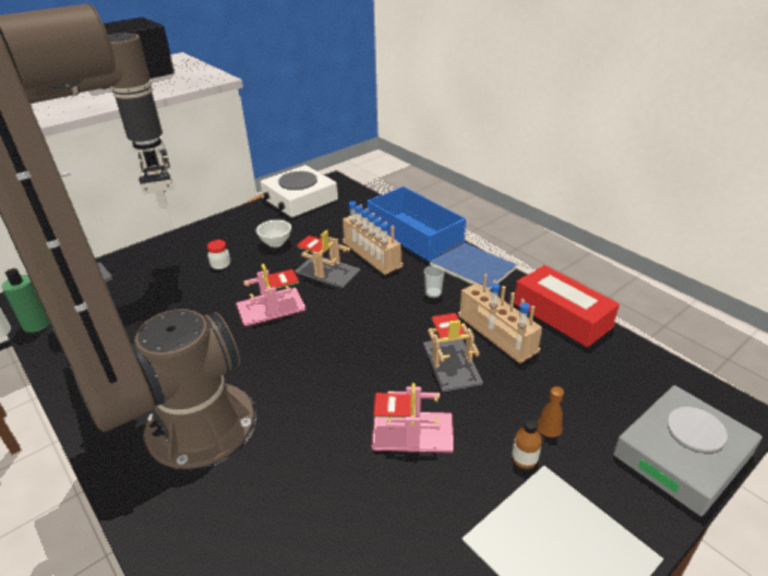

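View pics/wrist0.png

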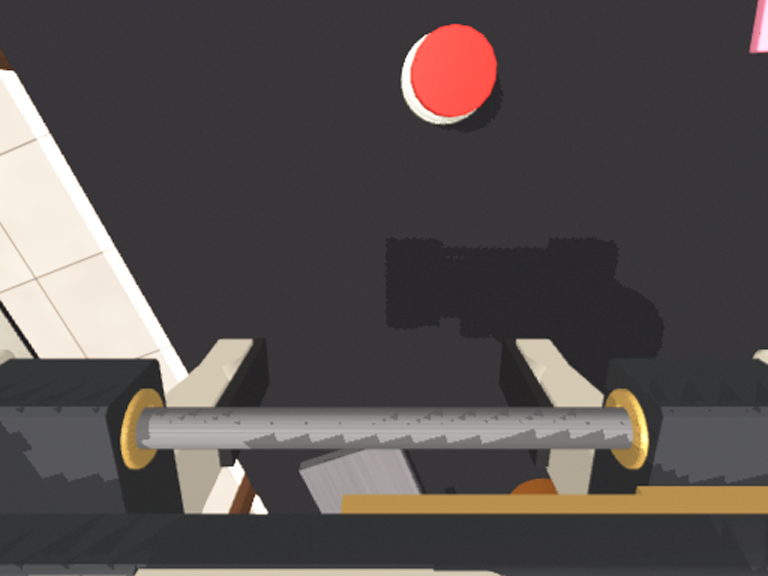

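The full rack is at about (475,400) in the scene view. Stand a is the grey one at (500,355), with its red flag at (525,346) and yellow tab at (507,340). I'll measure them from depth.

```bash
python3 - <<'E'
from h import *
for n,box in(('scene',(440,300,600,460)),('side',(270,190,430,310))):
    z=np.load(f'pics/{n}0.npz'); p,d=z['p'],z['d']; C=cloud(n,d)
    s=1.5; x0,y0,x1,y1=[int(b/s) for b in box]
    c=p[y0:y1,x0:x1]; 
    k=int(min(800/c.shape[1],600/c.shape[0])); cv2.imwrite(f'pics/{n}0c.png',cv2.resize(c[:,:,::-1],None,fx=k,fy=k,interpolation=cv2.INTER_CUBIC)); print(n,x0,y0,k)
    hsv=cv2.cvtColor(p,cv2.COLOR_RGB2HSV).astype(int); m=np.zeros(d.shape,bool); m[y0:y1,x0:x1]=1
    H,S,V=hsv[...,0],hsv[...,1],hsv[...,2]
    zc=C[...,2]
    for nm,q in(('red',((H<6)|(H>174))&(S>170)&(V>100)&(zc>.06)&(zc<.12)),('yel',(H>23)&(H<33)&(S>180)&(V>90)),('base',(zc>.004)&(zc<.016)&(S<50)&(V>60)&(V<140)),('blue',(H>100)&(H<120)&(S>150)&(zc>.13)&(zc<.16))):
        q=q&m; P=C[q]
        if len(P)==0: print(nm,0);continue
        P2=P[:,:2].astype(np.float32)
        print(nm,len(P),'mean',P.mean(0).round(4),'min',P.min(0).round(3),'max',P.max(0).round(3),'rect',cv2.minAreaRect(P2))
E
```

```text
scene 293 200 5
red 228 mean [0.5384 0.3344 0.0888] min [0.495 0.295 0.082] max [0.576 0.376 0.096] rect ((0.5363492965698242, 0.33265990018844604), (0.06109992414712906, 0.07210254669189453), 21.126333236694336)
yel 29 mean [0.5613 0.2927 0.1211] min [0.545 0.287 0.094] max [0.569 0.298 0.144] rect ((0.557727038860321, 0.29149189591407776), (0.02536546066403389, 0.006105316802859306), 28.497020721435547)
base 593 mean [0.5602 0.2923 0.009 ] min [0.46  0.193 0.004] max [0.754 0.485 0.016] rect ((0.5911245942115784, 0.37338414788246155), (0.23591482639312744, 0.29762160778045654), 20.517160415649414)
blue 214 mean [0.7082 0.2871 0.146 ] min [0.691 0.194 0.135] max [0.724 0.373 0.155] rect ((0.707378089427948, 0.28352388739585876), (0.1801728904247284, 0.026853252202272415), 87.33042907714844)
side 180 126 7
red 183 mean [0.4357 0.2755 0.0887] min [0.335 0.202 0.083] max [0.568 0.377 0.095] rect ((0.4511653780937195, 0.28710198402404785), (0.25823456048965454, 0.08357610553503036), 33.85142135620117)
yel 0
base 367 mean [0.5541 0.2774 0.0093] min [0.476 0.19  0.004] max [0.982 0.723 0.016] rect ((0.6729297637939453, 0.4445803165435791), (0.5788878202438354, 0.38696011900901794), 61.06256103515625)
blue 99 mean [0.7033 0.2756 0.1442] min [0.688 0.183 0.132] max [0.72  0.369 0.153] rect ((0.7051283121109009, 0.27614742517471313), (0.18595893681049347, 0.0230027474462986), 86.57538604736328)
```

View pics/scene0c.png

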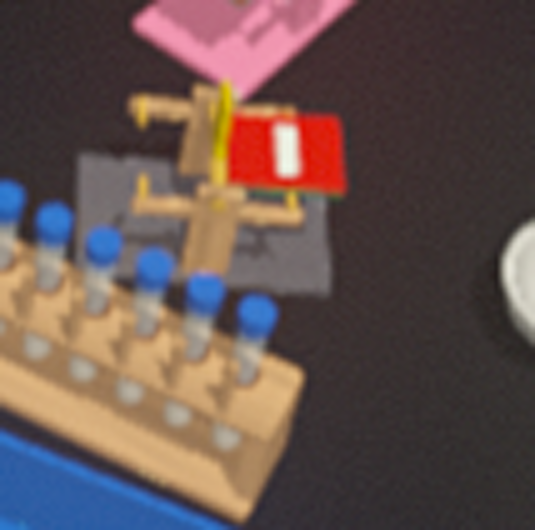

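View pics/side0c.png

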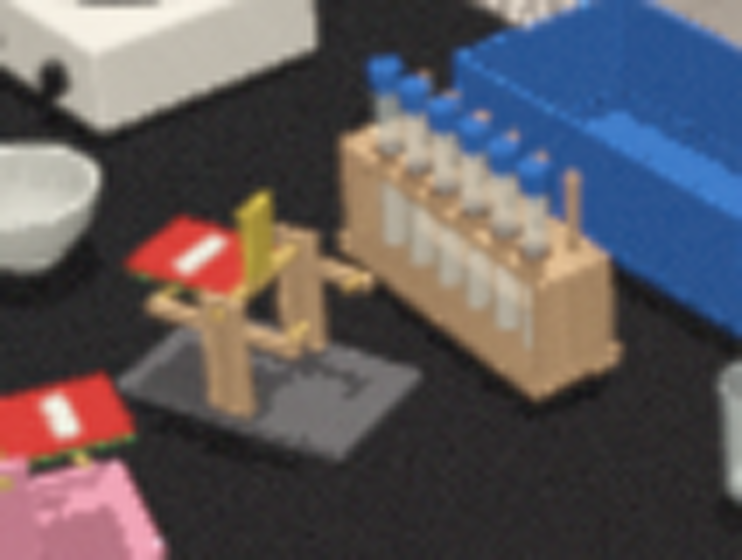

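Both views agree on the layout. The flag lies on the stand's +y side (about world +y), and the tab stands up at the pin. I'll shut the gripper, turn the jaw axis parallel to the pin and look closer with the wrist camera.

```bash
cat >> h.py <<'E'
def frame(a=21.1):
    a=np.radians(a); X=np.array([np.cos(a),np.sin(a),0]); Y=np.array([-np.sin(a),np.cos(a),0]); return X,Y
def ori(a):
    X,Y=frame(a); return np.column_stack([-Y,-X,[0,0,-1.]])
def wcloud(d,p,R):
    f,cx,cy,_,c=cam('wrist'); v,u=np.mgrid[:384,:512]
    P=np.stack([(u-cx)/f*d,(v-cy)/f*d,d,np.ones_like(d)],-1)@np.array(c['T_tool_cam']).T
    return P[...,:3]@np.array(R).T+np.array(p)
E
python3 - <<'E'
from h import *
robot.move_gripper(0.0)
X,Y=frame(); piv=np.array([.552,.292,0])
robot.goto(list(piv+.09*Y+[0,0,.26]),ori(21.1))
p,R=robot.read_position(),robot.read_tcp_rot()
im,d=save('wrist','w1'); C=wcloud(d,p,R); np.save('pics/w1C.npy',C)
print(p,robot.read_force(),robot.read_t(),robot.read_grip_width())
hsv=cv2.cvtColor(im,cv2.COLOR_RGB2HSV).astype(int);H,S,V=[hsv[...,i] for i in range(3)]
zc=C[...,2]; near=np.hypot(C[...,0]-.552,C[...,1]-.292)<.13
for nm,q in(('red',((H<6)|(H>174))&(S>150)&(zc>.06)&(zc<.12)),('yel',(H>23)&(H<33)&(S>150)&(zc>.11)),('base',(zc>.005)&(zc<.015)&(S<60)&(V>50))):
    P=C[q&near]; 
    if len(P): print(nm,len(P),P.mean(0).round(4),P.min(0).round(3),P.max(0).round(3),cv2.minAreaRect(P[:,:2].astype(np.float32)))
E
```

```text
[0.51907094 0.37679593 0.25981379] [-0.09337842  0.44933203  0.91232785] 3.0417 0.0041438827860555355
red 3696 [0.5381 0.3282 0.0905] [0.498 0.285 0.087] [0.579 0.375 0.094] ((0.5378519296646118, 0.32996416091918945), (0.0598575696349144, 0.07418140023946762), 21.22977066040039)
yel 64 [0.5518 0.2912 0.1414] [0.541 0.283 0.129] [0.564 0.298 0.419] ((0.5514739155769348, 0.2931537926197052), (0.024962464347481728, 0.011198746971786022), 23.303194046020508)
base 5430 [0.5669 0.2561 0.011 ] [0.477 0.196 0.008] [0.629 0.385 0.014] ((0.5531479120254517, 0.2912890315055847), (0.09987088292837143, 0.16579414904117584), 21.203580856323242)
```

View pics/w1.png

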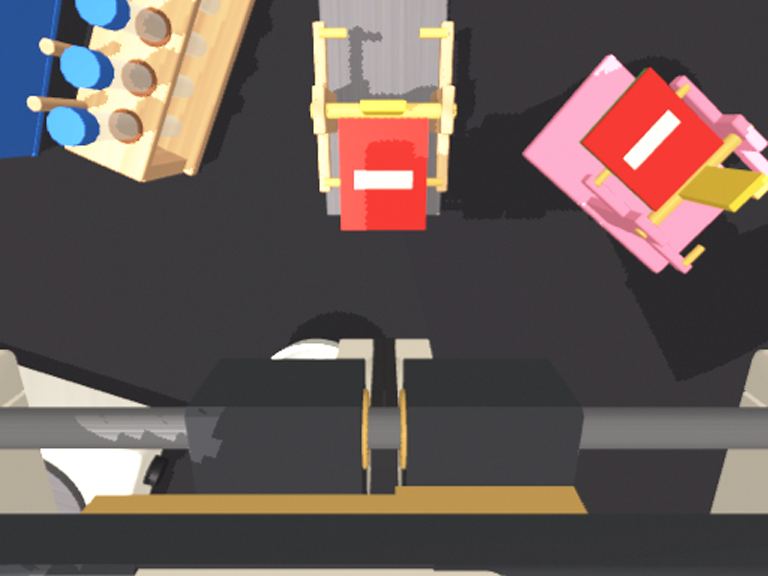

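The wrist view is clear: the tab is at (383,106), the flag at (383,175), and base, flag and tab all agree. The pivot is at (0.5525, 0.2915) and the pin is at 21.2°. Phase 1 is pushing the tab.

```bash
cat >> h.py <<'E'
A=21.2; PIV=np.array([.5525,.2915,.085]); 
def T(y,z): X,Y=frame(A); return list(PIV+Y*y+np.array([0,0,z]))
def chk(lbl,lim=15):
    f=np.array(robot.read_force()); print(lbl,f.round(1),end='; ')
    if np.linalg.norm(f)>lim: raise SystemExit('force stop')
E
python3 - <<'E'
from h import *
R=ori(A)
robot.servo_line(T(.035,.12),R,speed=.15)
robot.servo_line(T(.035,.040),R,speed=.12); chk('down')
for th in range(0,71,7):
    t=np.radians(th); rho=.040
    robot.servo_line(T(-rho*np.sin(t)+.003*np.cos(t)+.0095, rho*np.cos(t)+.003*np.sin(t)),R,speed=.05); chk(th)
p,Rr=robot.read_position(),robot.read_tcp_rot(); save('scene','s2'); save('side','d2'); save('wrist','w2')
robot.servo_line(T(-.02,.125),R,speed=.12); chk('up'); save('scene','s3');save('side','d3');save('wrist','w3')
print(robot.read_t())
a=cv2.imread('pics/s3.png')[280:430,420:620]; b=cv2.imread('pics/d3.png')[180:330,250:450]
cv2.imwrite('pics/s3c.png',cv2.resize(np.hstack([a,b]),(800,300),interpolation=cv2.INTER_CUBIC))
E
```

```text
down [0.1 0.2 0.2]; 0 [-0.9 -0.2  0.1]; 7 [-0.6  0.4 -0. ]; 14 [-0.4  0.2  0.5]; 21 [-0.4 -0.3  0.1]; 28 [-0.3 -0.   1. ]; 35 [-0.5  0.2 -0. ]; 42 [-0.6  1.   1. ]; 49 [0.4 0.4 0.4]; 56 [-0.3  0.   0. ]; 63 [ 0.1 -1.3  0.6]; 70 [-1.2 -0.4  0.3]; up [-0.1 -0.7  0.7]; 8.9917
```

View pics/s3c.png

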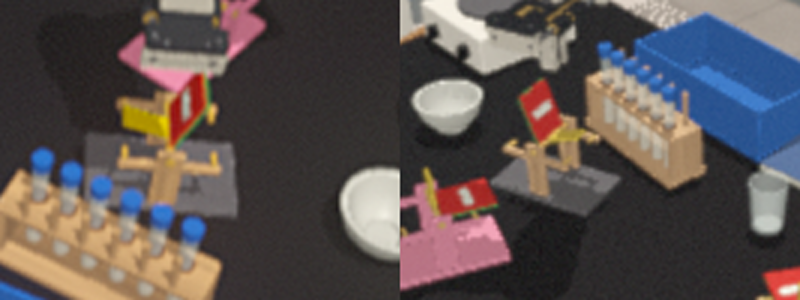

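The flag now stands at roughly 60–70°, with the tab pointing to −y and the stand not visibly moved. Next I'll go round to the green face and push the flag over and down.

```bash
python3 - <<'E'
from h import *
R=ori(A)
robot.servo_line(T(.080,.125),R,speed=.15)
robot.servo_line(T(.080,.055),R,speed=.12); chk('down')
for y in (.06,.045,.03,.013): robot.servo_line(T(y,.055),R,speed=.06); chk(y)
for th in range(95,176,8):
    t=np.radians(th); r=.060
    robot.servo_line(T(r*np.cos(t)+.0035*np.sin(t)+.0095, r*np.sin(t)-.0035*np.cos(t)),R,speed=.05); chk(th)
save('scene','s4'); save('side','d4'); print(robot.read_position(),robot.read_t())
z=.0085
while z>-.002:
    robot.servo_line(T(-.0505,z),R,speed=.02); f=np.array(robot.read_force()); print(round(z,4),f.round(1))
    if f[2]>5: break
    z-=.001
robot.servo_line(T(-.0505,.12),R,speed=.12); chk('up')
robot.servo_line(T(.09,.175),R,speed=.15)
p,Rr=robot.read_position(),robot.read_tcp_rot(); im,d=save('wrist','w5'); save('scene','s5'); save('side','d5')
C=wcloud(d,p,Rr); hsv=cv2.cvtColor(im,cv2.COLOR_RGB2HSV).astype(int);H,S,V=[hsv[...,i] for i in range(3)]
near=np.hypot(C[...,0]-.5525,C[...,1]-.2915)<.13; zc=C[...,2]
for nm,q in(('green',(H>40)&(H<90)&(S>100)),('base',(zc>.005)&(zc<.015)&(S<60)&(V>50))):
    P=C[q&near]
    if len(P):
        print(nm,len(P),cv2.minAreaRect(P[:,:2].astype(np.float32)))
        if nm=='green':
            yy=(P-PIV)@frame(A)[1]; k=np.abs(P[:,2]-np.median(P[:,2]))<.02; c=np.polyfit(yy[k],P[k,2],1); print(c,'slope deg',np.degrees(np.arctan(c[0])),yy.min(),yy.max(),P[:,2].mean())
print(robot.read_t())
a=cv2.imread('pics/s5.png')[280:430,420:620]; b=cv2.imread('pics/d5.png')[180:330,250:450]
cv2.imwrite('pics/s5c.png',cv2.resize(np.hstack([a,b]),(800,300),interpolation=cv2.INTER_CUBIC))
E
```

```text
down [-0.1  0.1  0.5]; 0.06 [-0.9  1.1  0.5]; 0.045 [-0.4 -0.  -0.1]; 0.03 [ 0.7  0.9 -0.2]; 0.013 [-0.2  0.8  0.2]; 95 [ 0.3  0.1 -0.2]; 103 [-0.6 -0.3 -0.2]; 111 [-1.7 -0.1  0.3]; 119 [-0.5 -0.6  0.7]; 127 [-0.2 -0.3 -0.5]; 135 [ 0.2  0.2 -0.3]; 143 [ 0.5 -0.2  0.1]; 151 [ 0.1 -0.1  0.4]; 159 [ 1.   1.  -0.2]; 167 [ 0.2 -0.3 -0.7]; 175 [-0.7 -0.1 -0.3]; [0.57056067 0.24486573 0.09364887] 15.825
0.0085 [ 0.3 -0.8  0.3]
0.0075 [ 0.  -0.7  0.4]
0.0065 [-0.2 -0.3  0.4]
0.0055 [-0.3 -0.5 -0.2]
0.0045 [0.7 0.2 0.8]
0.0035 [-1.   0.1  3.3]
0.0025 [-3.7  0.4 10.2]
up [ 0.1  0.  -0.2]; green 3393 ((0.5638018846511841, 0.25299638509750366), (0.06733179092407227, 0.09050507843494415), 21.231992721557617)
[0.00044577 0.08959595] slope deg 0.025540941112032554 -0.08525596220933644 0.005269158681466374 0.08975515452176994
base 5014 ((0.5537571310997009, 0.2902919352054596), (0.09993370622396469, 0.16813591122627258), 21.316287994384766)
20.0167
```

View pics/s5c.png

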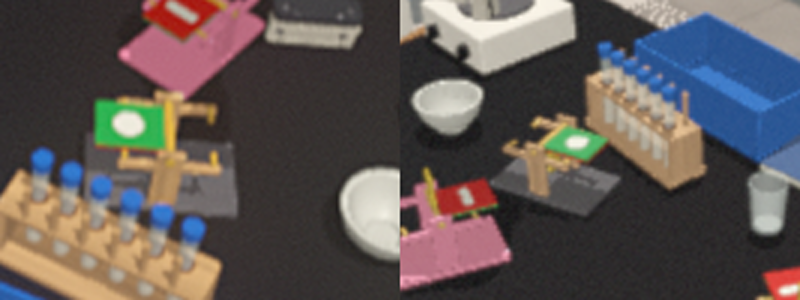

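View pics/w5.png

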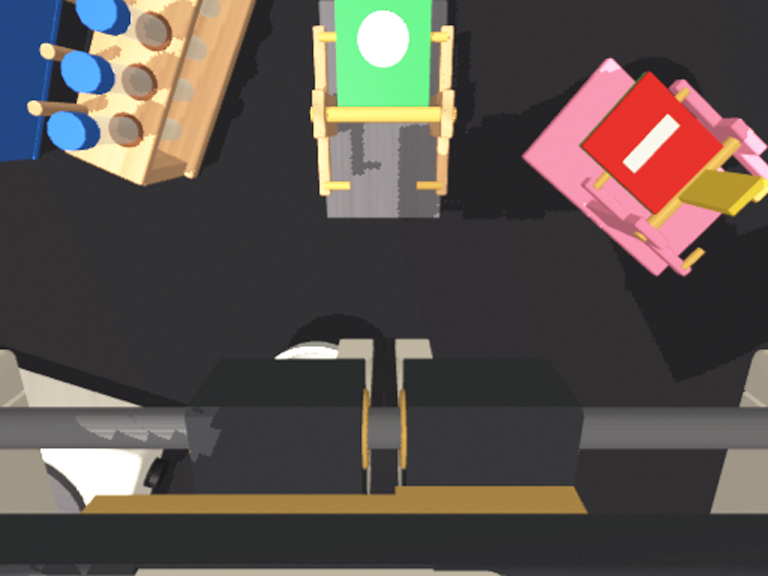

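The flag lies level with its green face and white disc up at (383,50). The slope is 0.03°, the stand shifted about 1 mm, and the arm is clear. I'm handing it in.

```bash
python3 -c "
from rig import robot
robot.job_done(); print(robot.read_t())"
```

```text
the job is handed in; nothing more can be done
the job is handed in; nothing more can be done
```

The flag in front of the full rack is turned over and lies flat, green face up. I handed the job in after about 20 s of robot time.

I did it with the gripper shut. I pushed the yellow tab until the flag stood near upright, went round to the green face, pushed it over the pin and pressed it down onto its stop.

**Last checks:**
- **Flag:** the green face is level, with a measured slope of about 0.03°, 90 mm above the bench.
- **Stand:** it moved about 1 mm and stands level, as before.
- **Force:** the wrist force was about 11 N at the final press and under 3 N while turning the flag.
- **Arm:** the gripper was well clear of everything when I handed in.
- **Rest of the bench:** the final pictures show no change to the full rack or the neighbouring pink stand. I did not measure flag b or the bottles; the arm never went near them.

No check failed or disagreed. The rig gives no verdict on the job.

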